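# Screw down the bookbinding press with fingertip strokes

### The arm

A 6-joint arm with a two-finger parallel gripper is mounted at the origin on a cart in front of the work surface, level with it; the furniture and walls round the work are solid. World frame = base frame: x ahead of the robot, y to its left, z up, the work surface at z = 0. Lengths are in m, angles in rad, forces in N, time in s.
With the tool pointing down it reaches from about 0.4 to 0.825 m from the base axis. Payload 7 kg.
Tool frame: the origin (TCP) lies at the very end of the fingers, on their centre line; the grasp point (between the pads) lies 19 mm behind it; z points along the fingers, y is the line along which they close (so a half turn about z gives the same grasp; the last joint's range is limited). The gripper opens to 88 mm and grips with 3 to 60 N. Pads are 19 mm wide; open, the fingers measure 130 mm over their backs; the gripper's body (78 mm by 193 mm) begins 47 mm behind the grasp point.
Start: joints at [1.611, 0.359, 0.012, 0, -1.224, -0.288], TCP at [0.166, 0.654, 0.227] pointing down, gripper open.
Joint ranges: [-3.07, 3.07], [-1.43, 2.12], [-1.02, 1.25], [-3.03, 1.67], [-3.05, -0], [-3.03, 3.03]. Speed limits (rad/s): [2.39, 2.39, 3.01, 3.14, 3.14, 3.14].

### API

Orientations are given as [roll, pitch, yaw] about the fixed x, y, z axes, in that order (R = Rz(yaw) Ry(pitch) Rx(roll)).
In Python, from station import arm gives the robot as it stands. The module is installed in compiled form; this text tells all that it offers.
- The arm moves only by the shell command python3 -m crank 'ROWS' [FORCE]. ROWS is JSON, a list of rows, each an object of numbers: "dx", "dy", "dz": the shift along the world's x, y, z in m; "twist": the turn about the world's z in degrees; "grip": the opening, from -1 (shut) to 1 (fully open). A call has exactly 5 rows; each row is the pose to reach, as a shift and turn from the pose commanded when the call began; what a row does not reach only later rows make up. A row lasts 1/12 s, in which the tool goes at most 41.7 mm and 7.16 degrees, less where a joint would pass 70% of its speed; a pose out of reach is approached as far as the arm can. A call with a gripper value outside its range is refused whole. The fingers move at their own pace and stop on an object; FORCE is the grip in N (left out, the last holds). Time passes only in rows, so rows that repeat a pose let the fingers close, or fill a call up. It gives the time, the measured TCP pose, the force, the opening and the grip force at its end, in the units of the state.
- arm.get_state(): the state, without advancing time (a new reading comes with each control period).
- arm.grab_frame(name): name is "side" or "top"; returns the picture (400x640x3 uint8, red, green, blue); there is no depth.
- arm.get_calibration(name): a dict with "fx", "fy", "cx", "cy" (pixels), "cam_to_world" (4x4, takes a point from camera to world coordinates). Camera axes: x right, y down, z forward; pixel columns grow to the right and rows downward; lengths in m; the calibration is good to about 2 mm. A picture is of the moment at which its call begins. get_calibration takes no time and is no camera call.
- arm.job_done(): hands the job in; it is judged then, once.
The state is a dict: "t": time; "q": joint angles; "qd": joint speeds; "joint_efforts": joint torques, N m; "eef_pos": TCP position; "ee_rot": TCP orientation; "force": force on the tool from outside, world axes, zero at the start; "moment": the same for the moment, N m; "width": finger opening in m; "gripper_force": force on a finger pad.
Only numpy, scipy, OpenCV 4.12 (cv2) and the standard library are available. Lean on these libraries where they do the work, as an engineer would, in place of code of your own. Each camera call takes 0.05 s, during which the arm holds its last target. There are 200 camera calls.

### The job

The notebook in the little bookbinding press must be clamped: turn the loose brass thumbscrew clockwise (seen from above) by pushing its wings round with a fingertip, stroke after stroke, until the wooden platen is fully down on the notebook and the screw stops turning. Only push the wings: do not pinch or grip them. Do not lift, tip or shove the press along the desk, leave the things round it where they are, and take the hand away at the end.

Things in the scene. Friction and masses are not known exactly. Their poses are not given: they have to be found in the camera images.
- press: Small bookbinding press, loose, 3.5 kg: wooden base 150x200x16 mm with a notebook on it, two steel pillars, a crossbar and a backboard; pushes under 12 N do not move it. Origin: centre of the underside, straight below the screw's axis; x points back to the backboard, y along the crossbar to the left, z up.
- crossbar_top (a point): Top of the dark steel crossbar (32 mm deep, 200 mm wide) at the screw's axis, 84 mm above the desk. A brass bush round the screw reaches 89 mm, two pillar nuts 86 mm to either side of the axis reach 91 mm.
- backboard_top (a point): Middle of the top edge of the front face of the wooden backboard, 200 mm wide, 215 mm above the desk. This face stands 61 mm behind the screw's axis, so the hand must work from the front and the sides.
- press_screw (a joint): Turn of the upright brass thumbscrew in rad. 0 = fully down, where it stops because the platen sits on the notebook; starts at 7 to 9.5 and decreases as it is turned clockwise seen from above. It turns against light friction (0.05 N m), stays where it is left and sinks 8 mm a turn. Upper stop at 10.5.
- press_platen (a joint): Height in m of the pale wooden platen (112x150x13 mm, under the crossbar) above the notebook; moves only with the screw, 8 mm a turn, 0 = resting on the notebook.
- screw_centre (a point): Centre of the thumbscrew's wings, on the screw's axis, half-way up the wings. The two wings form one upright brass plate 90 mm long, 30 mm high (15 mm above and below this point) and 10 mm thick over its grip pads (6 mm at the rim). With the screw down this point is 111 mm above the desk; it is higher by the platen height before.
- wing_end_a (a point): Outer end of wing A, 45 mm from the axis, half-way up the wing.
- wing_end_b (a point): Outer end of wing B, 45 mm from the axis, opposite wing A, half-way up the wing.
- pad_a_cw: Ribbed grip pad 36x24x2 mm on the face of wing A that is pushed to turn the screw clockwise; origin at its centre, 23.5 mm out from the axis.
- pad_a_ccw: The same pad on the opposite face of wing A; pushing it turns the screw anticlockwise.
- pad_b_cw: Ribbed grip pad 36x24x2 mm on the face of wing B that is pushed to turn the screw clockwise; origin at its centre, 23.5 mm out from the axis.
- pad_b_ccw: The same pad on the opposite face of wing B; pushing it turns the screw anticlockwise.
- loose_candle_jar: Bystander, to be left alone: candle in a straight cream jar, 51x47x44 mm. Origin at the centre of its underside.
- loose_votive_white: Bystander, to be left alone: fluted white tea-light cup, 58 mm across, 62 mm tall. Origin at the centre of its underside.
- loose_usb_stick: Bystander, to be left alone: black USB memory stick lying flat, 54x18x8 mm. Origin at the centre of its underside.
- loose_washi_0: Bystander, to be left alone: roll of pale striped paper tape lying flat, 50 mm across, 15 mm high. Origin at the centre of its underside.
- loose_washi_1: Bystander, to be left alone: roll of dark striped paper tape lying flat, 50 mm across, 15 mm high. Origin at the centre of its underside.

How it is judged:
By the outcome, as a careful person would: the job done as asked, in the order asked, and still so for the second after the job is handed in, with the robot touching nothing.
It also fails if it takes over 67 s, if anything falls off the work surface, if the arm or the gripper's body presses on something with over 40 N, if the wrist force passes 120 N, or if a joint passes its speed limit or range.

## Working session

There is one attempt and no reset: what is moved stays moved. The work goes in short steps, Python scripts to look and compute and a shell command to move; the robot and the scene stay as the last step left them, time stands still between calls to the robot, and variables do not carry over. Pictures are saved under pics/ and viewed, at most 10 in all, crops included, and the job is handed in when it is done.

```bash
mkdir -p pics
python3 - <<'E'
from station import arm
import cv2,numpy as np
for n in("top","side"):
    cv2.imwrite(f"pics/{n}0.png",arm.grab_frame(n)[:,:,::-1]); c=arm.get_calibration(n); print(n,c["fx"],c["cx"],c["cy"],np.round(c["cam_to_world"],3).tolist())
s=arm.get_state();print(s)
E
```

```text
top 499.9886784793745 320.81579415289053 204.79370415664462 [[-0.019, -0.981, 0.191, 0.293], [-0.999, 0.024, 0.024, 0.249], [-0.028, -0.19, -0.981, 1.259], [0.0, 0.0, 0.0, 1.0]]
side 439.3508890733778 321.343713419592 203.2786180634015 [[0.986, -0.081, 0.143, 0.361], [-0.164, -0.539, 0.826, -0.494], [0.01, -0.838, -0.545, 0.657], [0.0, 0.0, 0.0, 1.0]]
{'t': 0.1, 'q': array([ 1.61110198e+00,  3.59306337e-01,  1.11631631e-02, -2.94426975e-04,
       -1.22408618e+00, -2.88079208e-01]), 'qd': array([-2.22620491e-04, -1.28429054e-03,  1.01617961e-03,  2.05253226e-03,
       -9.78489186e-05,  5.01002989e-04]), 'joint_efforts': array([-8.46014300e-04, -5.84161699e+01,  2.93753546e+01,  7.01555237e+00,
        1.01990972e-02, -4.98977806e-05]), 'eef_pos': array([0.16547843, 0.65396322, 0.22573021]), 'ee_rot': array([ 3.14014003e+00, -1.41784291e-04, -2.47873697e-01]), 'force': array([0.98516408, 0.88038433, 0.51482052]), 'moment': array([ 0.00803448, -0.05388024,  0.00795546]), 'gripper_force': 0.0, 'width': 0.08751513344205988}
```

View pics/top0.png

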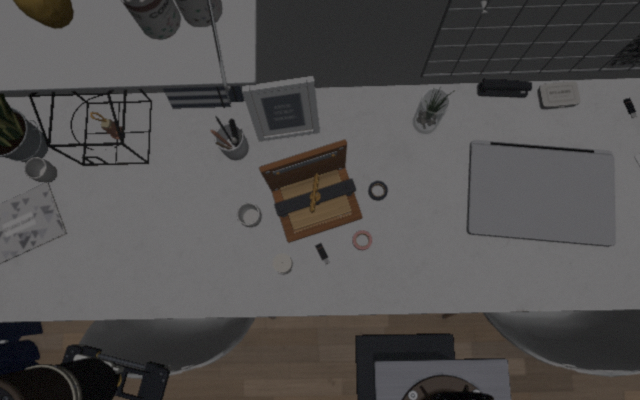

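View pics/side0.png

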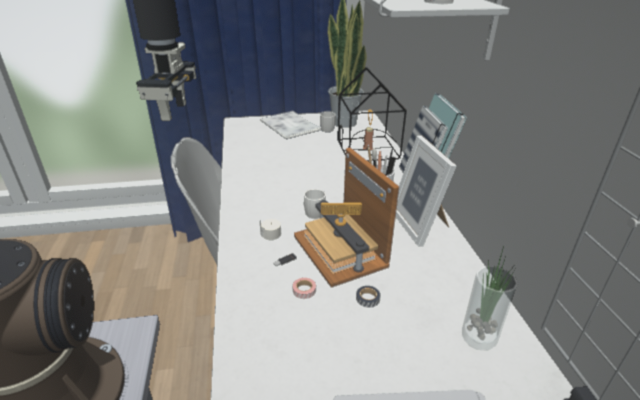

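The top view shows the press round (315,196), with the brass wing running from about (311,210) to (318,177). The side view shows the wing at about (341,209). I'll zoom in on both.

Run:
```python
import cv2,numpy as np
t=cv2.imread("pics/top0.png");s=cv2.imread("pics/side0.png")
a=cv2.resize(t[130:280,230:400],None,fx=4,fy=4,interpolation=cv2.INTER_CUBIC)[:600,:]
a=np.clip(a.astype(float)*1.6,0,255).astype(np.uint8)
cv2.imwrite("pics/zt.png",a)
b=cv2.resize(s[140:290,260:420],None,fx=4,fy=4,interpolation=cv2.INTER_CUBIC)
cv2.imwrite("pics/zs.png",b)
```

```text
(no output)
```

View pics/zt.png

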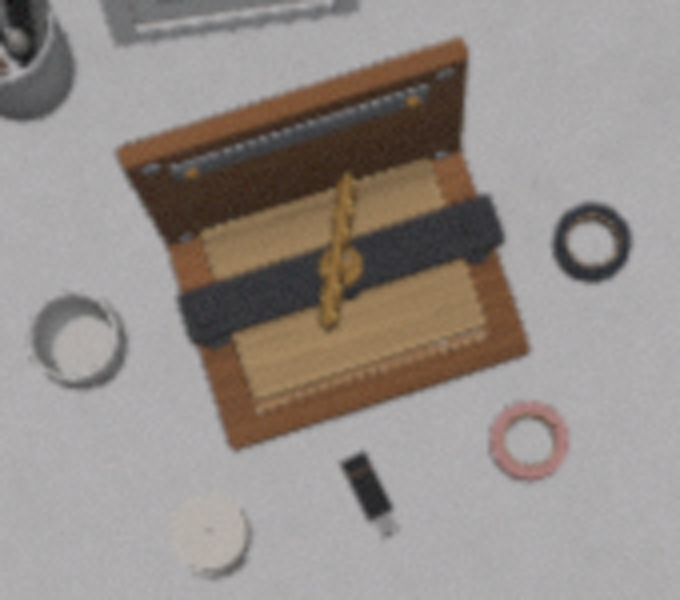

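View pics/zs.png

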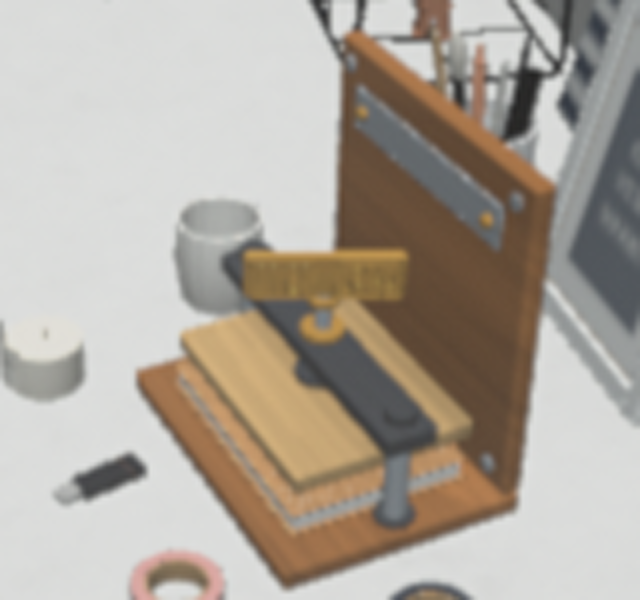

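The zooms show the wing ends at about top-view px (316.5,174.5) and (312,211.2). The wing centre in the side view is at about (341.5,209), with its ends at 321 and 362. The crossbar ends are at top-view px (278,210) and (353.5,186).

```bash
cat > h.py <<'E'
from station import arm
import numpy as np
C={n:arm.get_calibration(n) for n in("top","side")}
def ray(n,u,v):
    c=C[n];M=np.array(c["cam_to_world"]);d=M[:3,:3]@[(u-c["cx"])/c["fx"],(v-c["cy"])/c["fy"],1];return M[:3,3],d/np.linalg.norm(d)
def onz(n,u,v,z):
    o,d=ray(n,u,v);return o+d*(z-o[2])/d[2]
def proj(n,p):
    c=C[n];q=np.linalg.inv(np.array(c["cam_to_world"]))@np.append(p,1);return c["fx"]*q[0]/q[2]+c["cx"],c["fy"]*q[1]/q[2]+c["cy"]
def tri(a,b):
    o1,d1=ray("top",*a);o2,d2=ray("side",*b)
    s=np.linalg.lstsq(np.c_[d1,-d2],o2-o1,rcond=None)[0];p,q=o1+d1*s[0],o2+d2*s[1];return (p+q)/2,np.linalg.norm(p-q)
E
python3 - <<'E'
from h import *
np.set_printoptions(precision=4,suppress=True)
z=.136
e1,e2=onz("top",316.5,174.5,z),onz("top",312,211.2,z);print("wing",e1,e2,(e1+e2)/2,np.linalg.norm(e1-e2),np.degrees(np.arctan2(*(e1-e2)[1::-1])))
for u in((320,205),(341.5,203),(362,203)):print(onz("side",*u,z))
print("tri ctr top",tri((314.3,192.8),(341.5,203)))
l,r=onz("top",278,210,.084),onz("top",353.5,186,.084);print("bar",l,r,(l+r)/2,np.linalg.norm(l-r),np.degrees(np.arctan2(*(l-r)[1::-1])))
print("bush",onz("top",230+342/4,130+265/4,.089),onz("side",260+323/4,140+327/4,.089))
for n,p in dict(votive=(78,335),candle=(210,535),usb=(370,495),w0=(530,440),w1=(592,242)).items():print(n,onz("top",230+p[0]/4,130+p[1]/4,.03))
print("bb",onz("top",230+122/4,130+150/4,.215),onz("top",230+465/4,130+40/4,.215))
E
```

```text
wing [0.5834 0.2848 0.136 ] [0.4973 0.2966 0.136 ] [0.5404 0.2907 0.136 ] 0.08691667799277612 -7.800887111135973
[0.4938 0.2901 0.136 ]
[0.5414 0.2909 0.136 ]
[0.5857 0.2843 0.136 ]
tri ctr top (array([0.5408, 0.2906, 0.1361]), np.float64(0.0011919326058733384))
bar [0.5117 0.3803 0.084 ] [0.566  0.1979 0.084 ] [0.5388 0.2891 0.084 ] 0.19030811923496638 106.58328684201818
bush [0.542  0.2896 0.089 ] [0.5405 0.2866 0.089 ]
votive [0.5139 0.4579 0.03  ]
candle [0.3873 0.3756 0.03  ]
usb [0.4097 0.277  0.03  ]
w0 [0.4414 0.1777 0.03  ]
w1 [0.5654 0.1345 0.03  ]
bb [0.5818 0.4033 0.215 ] [0.6388 0.2161 0.215 ]
```

Screw axis is at (0.541, 0.290) and the two views agree. The wing top is at about 0.136 m, so the platen is about 10 mm up and roughly 450° of turn remain. The press yaw is about 16.7°. I'll shut the fingers, line the hand up with the crossbar so it clears the backboard, and go above the entry point.

```bash
python3 -m crank '[{"dx":0.026,"dy":-0.031,"twist":7,"grip":-1},{"dx":0.052,"dy":-0.061,"twist":14,"grip":-1},{"dx":0.078,"dy":-0.092,"twist":21,"grip":-1},{"dx":0.104,"dy":-0.122,"twist":28,"grip":-1},{"dx":0.13,"dy":-0.153,"twist":30.8,"grip":-1}]' 10
python3 -m crank '[{"dx":0.026,"dy":-0.031,"grip":-1},{"dx":0.052,"dy":-0.061,"grip":-1},{"dx":0.078,"dy":-0.092,"grip":-1},{"dx":0.104,"dy":-0.122,"grip":-1},{"dx":0.13,"dy":-0.153,"grip":-1}]'
python3 -m crank '[{"dx":0.026,"dy":-0.031,"grip":-1},{"dx":0.052,"dy":-0.061,"grip":-1},{"dx":0.078,"dy":-0.092,"grip":-1},{"dx":0.078,"dy":-0.092,"grip":-1},{"dx":0.078,"dy":-0.092,"grip":-1}]'
python3 - <<'E'
from station import arm
import cv2
s=arm.get_state();print(s['t'],s['eef_pos'],s['ee_rot'],s['q'],s['force'],s['width'])
cv2.imwrite("pics/s1.png",cv2.resize(arm.grab_frame("side")[60:260,220:460,::-1],None,fx=2.5,fy=2.5))
E
```

```text
0.1 [0.16547843 0.65396322 0.22573021] [ 3.14014003e+00 -1.41784291e-04 -2.47873697e-01] [ 1.61110198e+00  3.59306337e-01  1.11631631e-02 -2.94426975e-04
 -1.22408618e+00 -2.88079208e-01] [0.98516408 0.88038433 0.51482052] 0.08751513344205988invalid input at $[0]: expected keys dx, dy, dz, twist, grip
invalid input at $[0]: expected keys dx, dy, dz, twist, grip
invalid input at $[0]: expected keys dx, dy, dz, twist, grip
```

View pics/s1.png

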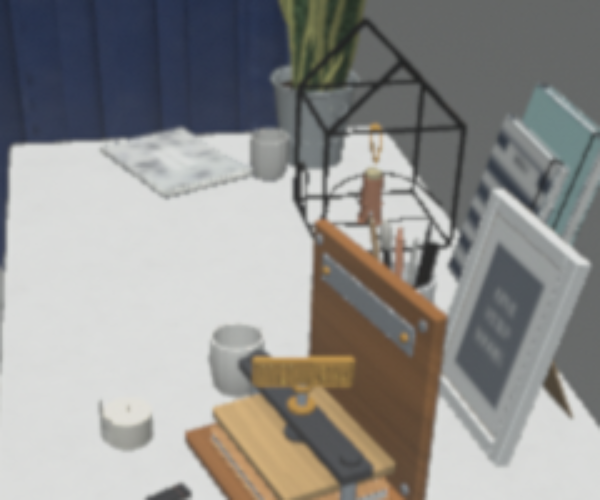

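The picture shows an unchanged scene, since the call was refused: every row needs all five keys.

```bash
python3 -m crank '[{"dx":0.026,"dy":-0.031,"dz":0,"twist":7,"grip":-1},{"dx":0.052,"dy":-0.061,"dz":0,"twist":14,"grip":-1},{"dx":0.078,"dy":-0.092,"dz":0,"twist":21,"grip":-1},{"dx":0.104,"dy":-0.122,"dz":0,"twist":28,"grip":-1},{"dx":0.13,"dy":-0.153,"dz":0,"twist":30.8,"grip":-1}]' 10
python3 -m crank '[{"dx":0.026,"dy":-0.031,"dz":0,"twist":0,"grip":-1},{"dx":0.052,"dy":-0.061,"dz":0,"twist":0,"grip":-1},{"dx":0.078,"dy":-0.092,"dz":0,"twist":0,"grip":-1},{"dx":0.104,"dy":-0.122,"dz":0,"twist":0,"grip":-1},{"dx":0.13,"dy":-0.153,"dz":0,"twist":0,"grip":-1}]'
python3 -m crank '[{"dx":0.026,"dy":-0.031,"dz":0,"twist":0,"grip":-1},{"dx":0.052,"dy":-0.061,"dz":0,"twist":0,"grip":-1},{"dx":0.078,"dy":-0.092,"dz":0,"twist":0,"grip":-1},{"dx":0.078,"dy":-0.092,"dz":0,"twist":0,"grip":-1},{"dx":0.078,"dy":-0.092,"dz":0,"twist":0,"grip":-1}]'
python3 - <<'E'
from station import arm
import cv2
s=arm.get_state();print(s['t'],s['eef_pos'],s['ee_rot'],s['q'],s['force'],s['width'])
cv2.imwrite("pics/s2.png",cv2.resize(arm.grab_frame("side")[60:260,220:460,::-1],None,fx=2.5,fy=2.5))
E
```

```text
t: 0.57
eef_pos: [0.2963, 0.4998, 0.2263]
ee_rot: [3.141, 0.0, 0.297]
force: [0.5, -0.2, 0.4]
width: 0.0599
gripper_force: 0.0
t: 0.98
eef_pos: [0.4263, 0.3467, 0.2266]
ee_rot: [-3.141, -0.0, 0.29]
force: [0.5, 1.3, -0.3]
width: 0.0265
gripper_force: 0.0
t: 1.4
eef_pos: [0.5046, 0.2543, 0.2261]
ee_rot: [3.141, 0.001, 0.286]
force: [-0.7, 0.4, 1.0]
width: 0.0009
gripper_force: 0.0
1.4 [0.50455446 0.25429127 0.22613612] [3.14125567e+00 7.26142930e-04 2.85654188e-01] [ 8.13127300e-01  1.79434707e-01 -2.34695819e-01 -8.11542340e-05
 -1.15746287e+00  1.04335596e+00] [-0.67631813  0.40217905  0.98954597] 0.0008695938009446677
```

View pics/s2.png

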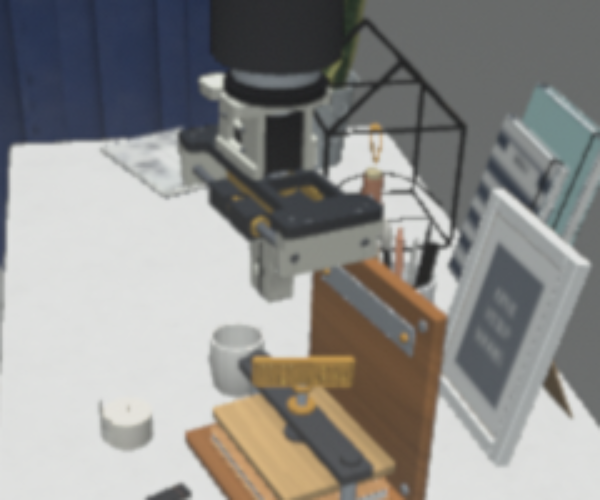

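The picture shows the closed fingertips at about (272,290), in front of and above the wings, with the hand parallel to the crossbar and clear of the backboard. I'll lower the hand, and work out the stroke waypoints.

```bash
python3 -m crank '[{"dx":0,"dy":0,"dz":-0.03,"twist":0,"grip":-1},{"dx":0,"dy":0,"dz":-0.06,"twist":0,"grip":-1},{"dx":0,"dy":0,"dz":-0.09,"twist":0,"grip":-1},{"dx":0,"dy":0,"dz":-0.115,"twist":0,"grip":-1},{"dx":0,"dy":0,"dz":-0.115,"twist":0,"grip":-1}]'
cat > path.py <<'E'
import numpy as np
from h import *
c=np.array([.5408,.2903]);g=np.radians(16.7);R=np.array([[np.cos(g),-np.sin(g)],[np.sin(g),np.cos(g)]])
def ctr(phi,rc=.032):
    f=np.radians(phi);u=np.array([np.cos(f),np.sin(f)]);n=np.array([np.sin(f),-np.cos(f)])
    return c+R@(rc*u-.005*n-np.array([.010,.021])*np.clip(3*n,-1,1))
def plan(start,phis):   # prints 5-row groups, mm, relative to the group's start
    p=np.array(start)
    for i in range(0,len(phis),5):
        t=[ctr(f) for f in phis[i:i+5]];print(phis[i:i+5],[(1000*(q-p)).round(1).tolist() for q in t]);p=t[-1]
E
python3 - <<'E'
from path import *
s=arm.get_state();print(s['eef_pos'],s['force'])
plan(s['eef_pos'][:2],[155]*1+list(range(150,25,-5)))
E
```

```text
t: 1.87
eef_pos: [0.5, 0.2554, 0.1066]
ee_rot: [3.139, 0.008, 0.291]
force: [-0.8, -0.4, -0.1]
width: 0.0007
gripper_force: 0.0
[0.50002712 0.25541468 0.10662755] [-0.80210773 -0.444571   -0.08139268]
[155, 150, 145, 140, 135] [[4.8, 11.6], [4.9, 14.4], [5.3, 17.2], [5.9, 20.0], [6.7, 22.7]]
[130, 125, 120, 115, 110] [[1.1, 2.6], [2.3, 5.1], [3.8, 7.5], [5.5, 9.8], [7.4, 11.9]]
[105, 100, 95, 90, 85] [[0.7, 6.4], [1.4, 13.3], [2.2, 20.1], [3.1, 26.7], [4.1, 33.0]]
[80, 75, 70, 65, 60] [[1.1, 6.1], [2.3, 11.9], [3.8, 16.8], [6.6, 16.9], [9.4, 16.8]]
[55, 50, 45, 40, 35] [[2.8, -0.3], [5.6, -0.9], [8.3, -1.7], [10.9, -2.8], [13.4, -4.1]]
[30] [[2.4, -1.5]]
```

```bash
python3 -m crank '[{"dx":0.002,"dy":0.011,"dz":0,"twist":0,"grip":-1},{"dx":0.002,"dy":0.014,"dz":0,"twist":0,"grip":-1},{"dx":0.002,"dy":0.017,"dz":0,"twist":0,"grip":-1},{"dx":0.003,"dy":0.020,"dz":0,"twist":0,"grip":-1},{"dx":0.004,"dy":0.023,"dz":0,"twist":0,"grip":-1}]'
python3 -m crank '[{"dx":0.001,"dy":0.003,"dz":0,"twist":0,"grip":-1},{"dx":0.002,"dy":0.005,"dz":0,"twist":0,"grip":-1},{"dx":0.004,"dy":0.0075,"dz":0,"twist":0,"grip":-1},{"dx":0.0055,"dy":0.010,"dz":0,"twist":0,"grip":-1},{"dx":0.0075,"dy":0.012,"dz":0,"twist":0,"grip":-1}]'
python3 - <<'E'
from path import *
import cv2
cv2.imwrite("pics/s3.png",np.vstack([cv2.resize(arm.grab_frame("side")[140:240,280:430,::-1],None,fx=4,fy=3),cv2.resize(arm.grab_frame("top")[150:230,260:380,::-1],None,fx=5,fy=3.75)]))
p=arm.get_state()['eef_pos'];print(p,1000*R.T@(p[:2]-c),1000*R.T@(ctr(110)-c))
E
```

```text
t: 2.28
eef_pos: [0.5074, 0.2798, 0.1126]
ee_rot: [-3.141, -0.0, 0.29]
force: [-1.6, -2.1, 1.8]
width: 0.0005
gripper_force: 1.2
t: 2.7
eef_pos: [0.5149, 0.2915, 0.1113]
ee_rot: [-3.142, 0.001, 0.29]
force: [-3.4, 0.2, 0.1]
width: 0.0004
gripper_force: 1.4
[0.51544542 0.29184154 0.11136519] [-23.8422106    8.76242809] [-25.64310769   7.36006315]
```

View pics/s3.png

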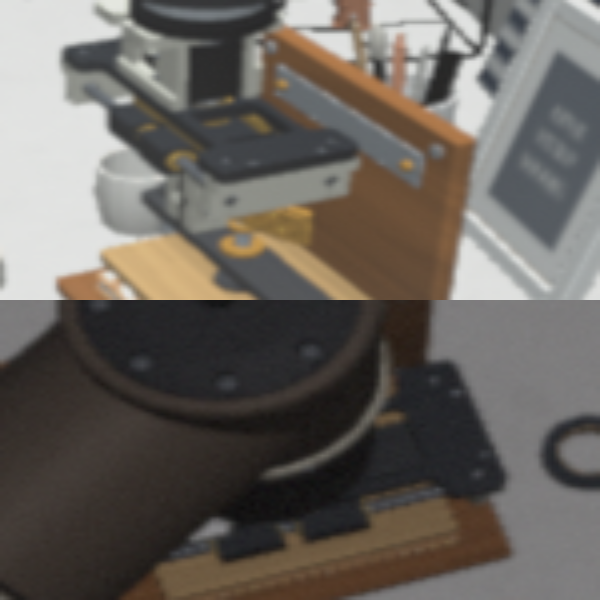

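The side view shows the visible wing now points back and right behind the hand, so the push works. Forces are small, so I'll continue the stroke.

```bash
python3 -m crank '[{"dx":0.0005,"dy":0.0065,"dz":0,"twist":0,"grip":-1},{"dx":0.001,"dy":0.013,"dz":0,"twist":0,"grip":-1},{"dx":0.002,"dy":0.020,"dz":0,"twist":0,"grip":-1},{"dx":0.003,"dy":0.0265,"dz":0,"twist":0,"grip":-1},{"dx":0.004,"dy":0.033,"dz":0,"twist":0,"grip":-1}]'
python3 -m crank '[{"dx":0.001,"dy":0.006,"dz":0,"twist":0,"grip":-1},{"dx":0.0025,"dy":0.012,"dz":0,"twist":0,"grip":-1},{"dx":0.004,"dy":0.017,"dz":0,"twist":0,"grip":-1},{"dx":0.0065,"dy":0.017,"dz":0,"twist":0,"grip":-1},{"dx":0.0095,"dy":0.017,"dz":0,"twist":0,"grip":-1}]'
python3 -m crank '[{"dx":0.003,"dy":-0.0005,"dz":0,"twist":0,"grip":-1},{"dx":0.0055,"dy":-0.001,"dz":0,"twist":0,"grip":-1},{"dx":0.0085,"dy":-0.0015,"dz":0,"twist":0,"grip":-1},{"dx":0.011,"dy":-0.003,"dz":0,"twist":0,"grip":-1},{"dx":0.0135,"dy":-0.004,"dz":0,"twist":0,"grip":-1}]'
python3 - <<'E'
from path import *
import cv2
p=arm.get_state()['eef_pos'];print(p,1000*R.T@(p[:2]-c),1000*R.T@(ctr(35)-c))
E
```

```text
t: 3.22
eef_pos: [0.5188, 0.3248, 0.1113]
ee_rot: [3.141, 0.001, 0.29]
force: [-1.9, -1.9, -0.3]
width: 0.0006
gripper_force: 1.2
t: 3.63
eef_pos: [0.529, 0.3425, 0.1117]
ee_rot: [-3.141, -0.001, 0.291]
force: [-1.6, 1.6, -1.2]
width: 0.0003
gripper_force: 0.9
t: 4.05
eef_pos: [0.5426, 0.3373, 0.1117]
ee_rot: [-3.141, -0.001, 0.29]
force: [-1.1, 2.5, -0.8]
width: 0.0007
gripper_force: 0.9
[0.54258378 0.3372969  0.11169483] [15.21359734 44.50210038] [13.34498324 43.45020618]
```

```bash
python3 -m crank '[{"dx":-0.006,"dy":0.005,"dz":0,"twist":0,"grip":-1},{"dx":-0.006,"dy":0.005,"dz":0.025,"twist":0,"grip":-1},{"dx":-0.006,"dy":0.005,"dz":0.05,"twist":0,"grip":-1},{"dx":0,"dy":-0.03,"dz":0.05,"twist":0,"grip":-1},{"dx":0.003,"dy":-0.065,"dz":0.05,"twist":0,"grip":-1}]'
python3 -m crank '[{"dx":0.0045,"dy":-0.035,"dz":0,"twist":0,"grip":-1},{"dx":0.0045,"dy":-0.035,"dz":0,"twist":0,"grip":-1},{"dx":0.0045,"dy":-0.035,"dz":-0.025,"twist":0,"grip":-1},{"dx":0.0045,"dy":-0.035,"dz":-0.05,"twist":0,"grip":-1},{"dx":0.0045,"dy":-0.035,"dz":-0.05,"twist":0,"grip":-1}]'
python3 - <<'E'
from path import *
p=arm.get_state()['eef_pos'];print(p,1000*R.T@(p[:2]-c))
plan(p[:2],list(range(215,30,-5)))
E
```

```text
t: 4.47
eef_pos: [0.5458, 0.2734, 0.1632]
ee_rot: [-3.141, -0.003, 0.293]
force: [1.3, -0.2, -0.4]
width: 0.0003
gripper_force: 0.0
t: 4.88
eef_pos: [0.5469, 0.2353, 0.1075]
ee_rot: [3.14, 0.007, 0.288]
force: [-1.1, -1.2, -1.1]
width: 0.0004
gripper_force: 0.0
[0.54688015 0.23529436 0.10745961] [ -9.98274566 -54.43283183]
[215, 210, 205, 200, 195] [[-6.4, 9.6], [-8.8, 11.0], [-11.0, 12.7], [-13.1, 14.6], [-17.2, 16.1]]
[190, 185, 180, 175, 170] [[-4.2, 1.5], [-8.2, 3.1], [-12.1, 4.9], [-15.7, 6.7], [-19.0, 8.6]]
[165, 160, 155, 150, 145] [[-3.1, 2.0], [-5.6, 4.2], [-5.8, 7.0], [-5.7, 9.8], [-5.3, 12.6]]
[140, 135, 130, 125, 120] [[0.6, 2.8], [1.4, 5.5], [2.5, 8.1], [3.7, 10.6], [5.2, 13.0]]
[115, 110, 105, 100, 95] [[1.7, 2.3], [3.6, 4.4], [4.3, 10.8], [5.0, 17.7], [5.8, 24.4]]
[90, 85, 80, 75, 70] [[0.9, 6.6], [1.9, 13.0], [3.1, 19.1], [4.3, 24.8], [5.7, 29.7]]
[65, 60, 55, 50, 45] [[2.8, 0.2], [5.6, 0.1], [8.5, -0.3], [11.2, -0.9], [13.9, -1.7]]
[40, 35] [[2.6, -1.1], [5.1, -2.3]]
```

```bash
python3 -m crank '[{"dx":-0.009,"dy":0.0095,"dz":0,"twist":0,"grip":-1},{"dx":-0.0115,"dy":0.011,"dz":0,"twist":0,"grip":-1},{"dx":-0.0135,"dy":0.0125,"dz":0,"twist":0,"grip":-1},{"dx":-0.0155,"dy":0.0145,"dz":0,"twist":0,"grip":-1},{"dx":-0.0195,"dy":0.016,"dz":0,"twist":0,"grip":-1}]'
python3 -m crank '[{"dx":-0.004,"dy":0.0015,"dz":0,"twist":0,"grip":-1},{"dx":-0.008,"dy":0.003,"dz":0,"twist":0,"grip":-1},{"dx":-0.012,"dy":0.005,"dz":0,"twist":0,"grip":-1},{"dx":-0.0155,"dy":0.0065,"dz":0,"twist":0,"grip":-1},{"dx":-0.019,"dy":0.0085,"dz":0,"twist":0,"grip":-1}]'
python3 -m crank '[{"dx":-0.003,"dy":0.002,"dz":0,"twist":0,"grip":-1},{"dx":-0.0055,"dy":0.004,"dz":0,"twist":0,"grip":-1},{"dx":-0.006,"dy":0.007,"dz":0,"twist":0,"grip":-1},{"dx":-0.0055,"dy":0.010,"dz":0,"twist":0,"grip":-1},{"dx":-0.005,"dy":0.0125,"dz":0,"twist":0,"grip":-1}]'
python3 -m crank '[{"dx":0.0005,"dy":0.003,"dz":0,"twist":0,"grip":-1},{"dx":0.0015,"dy":0.0055,"dz":0,"twist":0,"grip":-1},{"dx":0.0025,"dy":0.008,"dz":0,"twist":0,"grip":-1},{"dx":0.0035,"dy":0.0105,"dz":0,"twist":0,"grip":-1},{"dx":0.005,"dy":0.013,"dz":0,"twist":0,"grip":-1}]'
python3 - <<'E'
from path import *
p=arm.get_state()['eef_pos'];print(p,1000*R.T@(p[:2]-c),1000*R.T@(ctr(120)-c))
E
```

```text
t: 5.3
eef_pos: [0.5305, 0.2541, 0.1126]
ee_rot: [-3.141, -0.002, 0.29]
force: [1.8, -0.3, -0.4]
width: 0.0004
gripper_force: 0.8
t: 5.72
eef_pos: [0.5106, 0.2619, 0.1116]
ee_rot: [3.142, -0.0, 0.29]
force: [2.1, -1.0, 0.1]
width: 0.0008
gripper_force: 0.9
t: 6.13
eef_pos: [0.5053, 0.2742, 0.1111]
ee_rot: [3.141, 0.002, 0.29]
force: [-2.2, -1.9, 0.1]
width: 0.0005
gripper_force: 1.2
t: 6.55
eef_pos: [0.5109, 0.2875, 0.1113]
ee_rot: [3.142, 0.001, 0.29]
force: [-2.6, -1.3, -0.9]
width: 0.0003
gripper_force: 1.4
[0.51088496 0.28753522 0.11125475] [-29.44778575   5.94823386] [-30.33012702   4.21281292]
```

Tracking well with about 2 N. I'll finish stroke 2, then lift and go across again.

```bash
python3 -m crank '[{"dx":0.0015,"dy":0.0025,"dz":0,"twist":0,"grip":-1},{"dx":0.0035,"dy":0.0045,"dz":0,"twist":0,"grip":-1},{"dx":0.0045,"dy":0.011,"dz":0,"twist":0,"grip":-1},{"dx":0.005,"dy":0.0175,"dz":0,"twist":0,"grip":-1},{"dx":0.006,"dy":0.0245,"dz":0,"twist":0,"grip":-1}]'
python3 -m crank '[{"dx":0.001,"dy":0.0065,"dz":0,"twist":0,"grip":-1},{"dx":0.002,"dy":0.013,"dz":0,"twist":0,"grip":-1},{"dx":0.003,"dy":0.019,"dz":0,"twist":0,"grip":-1},{"dx":0.0045,"dy":0.025,"dz":0,"twist":0,"grip":-1},{"dx":0.0055,"dy":0.0295,"dz":0,"twist":0,"grip":-1}]'
python3 -m crank '[{"dx":0.003,"dy":0,"dz":0,"twist":0,"grip":-1},{"dx":0.0055,"dy":0,"dz":0,"twist":0,"grip":-1},{"dx":0.0085,"dy":-0.0005,"dz":0,"twist":0,"grip":-1},{"dx":0.011,"dy":-0.001,"dz":0,"twist":0,"grip":-1},{"dx":0.014,"dy":-0.0015,"dz":0,"twist":0,"grip":-1}]'
python3 -m crank '[{"dx":0.0025,"dy":-0.001,"dz":0,"twist":0,"grip":-1},{"dx":0.005,"dy":-0.0025,"dz":0,"twist":0,"grip":-1},{"dx":0.005,"dy":-0.0025,"dz":0,"twist":0,"grip":-1},{"dx":-0.001,"dy":0.0025,"dz":0,"twist":0,"grip":-1},{"dx":-0.001,"dy":0.0025,"dz":0.03,"twist":0,"grip":-1}]'
python3 -m crank '[{"dx":0,"dy":0,"dz":0.02,"twist":0,"grip":-1},{"dx":0.005,"dy":-0.035,"dz":0.02,"twist":0,"grip":-1},{"dx":0.010,"dy":-0.070,"dz":0.02,"twist":0,"grip":-1},{"dx":0.014,"dy":-0.105,"dz":0.02,"twist":0,"grip":-1},{"dx":0.014,"dy":-0.105,"dz":0.02,"twist":0,"grip":-1}]'
python3 - <<'E'
from path import *
import cv2
p=arm.get_state()['eef_pos'];print(p,1000*R.T@(p[:2]-c))
cv2.imwrite("pics/s4.png",np.vstack([cv2.resize(arm.grab_frame("side")[140:240,280:430,::-1],None,fx=4,fy=4)]))
E
```

```text
t: 6.97
eef_pos: [0.5177, 0.3127, 0.1119]
ee_rot: [-3.141, -0.001, 0.29]
force: [-0.6, -1.6, 0.5]
width: 0.0004
gripper_force: 0.6
t: 7.38
eef_pos: [0.523, 0.3426, 0.1117]
ee_rot: [-3.141, -0.001, 0.29]
force: [-1.9, -0.3, -0.4]
width: 0.0006
gripper_force: 0.6
t: 7.8
eef_pos: [0.537, 0.34, 0.1117]
ee_rot: [-3.141, -0.001, 0.29]
force: [-1.2, 1.9, 0.2]
width: 0.0004
gripper_force: 0.9
t: 8.22
eef_pos: [0.5321, 0.34, 0.136]
ee_rot: [3.137, 0.01, 0.288]
force: [-0.7, -0.1, -1.4]
width: 0.0008
gripper_force: 0.0
t: 8.63
eef_pos: [0.5487, 0.2326, 0.1618]
ee_rot: [3.141, 0.001, 0.287]
force: [-0.4, 0.4, -0.8]
width: 0.0004
gripper_force: 0.0
[0.54871559 0.23259379 0.16183711] [ -9.00075508 -57.54693716]
```

View pics/s4.png

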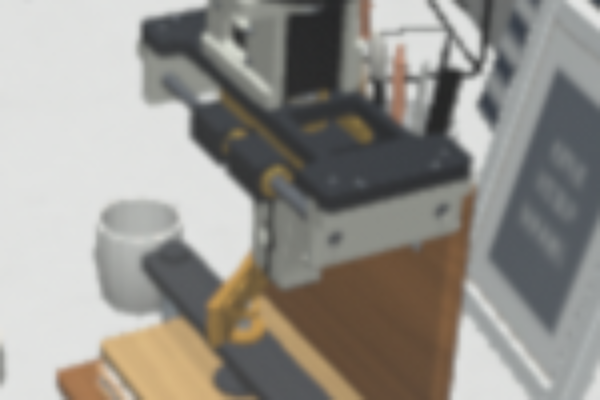

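The picture shows the near wing pointing front-right at about (225,315), next to the bush and clear of the raised fingers, as expected at roughly 215°. About 150° should remain. I'll lower and start stroke 3.

```bash
python3 -m crank '[{"dx":0,"dy":0,"dz":-0.02,"twist":0,"grip":-1},{"dx":0,"dy":0,"dz":-0.035,"twist":0,"grip":-1},{"dx":0,"dy":0,"dz":-0.051,"twist":0,"grip":-1},{"dx":0,"dy":0,"dz":-0.051,"twist":0,"grip":-1},{"dx":0,"dy":0,"dz":-0.051,"twist":0,"grip":-1}]'
python3 -m crank '[{"dx":-0.0105,"dy":0.0115,"dz":0,"twist":0,"grip":-1},{"dx":-0.013,"dy":0.013,"dz":0,"twist":0,"grip":-1},{"dx":-0.015,"dy":0.0145,"dz":0,"twist":0,"grip":-1},{"dx":-0.017,"dy":0.0165,"dz":0,"twist":0,"grip":-1},{"dx":-0.021,"dy":0.018,"dz":0,"twist":0,"grip":-1}]'
python3 -m crank '[{"dx":-0.004,"dy":0.0015,"dz":0,"twist":0,"grip":-1},{"dx":-0.008,"dy":0.003,"dz":0,"twist":0,"grip":-1},{"dx":-0.012,"dy":0.005,"dz":0,"twist":0,"grip":-1},{"dx":-0.0155,"dy":0.0065,"dz":0,"twist":0,"grip":-1},{"dx":-0.019,"dy":0.0085,"dz":0,"twist":0,"grip":-1}]'
python3 -m crank '[{"dx":-0.003,"dy":0.002,"dz":0,"twist":0,"grip":-1},{"dx":-0.0055,"dy":0.004,"dz":0,"twist":0,"grip":-1},{"dx":-0.006,"dy":0.007,"dz":0,"twist":0,"grip":-1},{"dx":-0.0055,"dy":0.010,"dz":0,"twist":0,"grip":-1},{"dx":-0.005,"dy":0.0125,"dz":0,"twist":0,"grip":-1}]'
python3 - <<'E'
from path import *
p=arm.get_state()['eef_pos'];print(p,1000*R.T@(p[:2]-c),1000*R.T@(ctr(145)-c))
E
```

```text
t: 9.1
eef_pos: [0.549, 0.2375, 0.1101]
ee_rot: [3.141, 0.002, 0.29]
force: [-0.5, 0.3, 0.5]
width: 0.0008
gripper_force: 0.0
t: 9.52
eef_pos: [0.5292, 0.2558, 0.1113]
ee_rot: [-3.141, -0.002, 0.29]
force: [1.6, -0.7, 0.5]
width: 0.0004
gripper_force: 0.8
t: 9.93
eef_pos: [0.5092, 0.2638, 0.1106]
ee_rot: [3.141, 0.0, 0.29]
force: [1.6, -1.1, -1.6]
width: 0.0009
gripper_force: 0.9
t: 10.35
eef_pos: [0.5038, 0.2763, 0.1102]
ee_rot: [3.141, 0.002, 0.29]
force: [-3.6, -2.1, 0.1]
width: 0.0001
gripper_force: 1.1
[0.50379109 0.27626137 0.11016677] [-39.4821102   -2.81161266] [-39.0807476   -6.74131426]
```

```bash
python3 -m crank '[{"dx":0.0005,"dy":0.002,"dz":0,"twist":0,"grip":-1},{"dx":0.0015,"dy":0.0045,"dz":0,"twist":0,"grip":-1},{"dx":0.0025,"dy":0.007,"dz":0,"twist":0,"grip":-1},{"dx":0.0035,"dy":0.0095,"dz":0,"twist":0,"grip":-1},{"dx":0.005,"dy":0.0115,"dz":0,"twist":0,"grip":-1}]'
python3 - <<'E'
from path import *
p=arm.get_state()['eef_pos'];print(p,1000*R.T@(p[:2]-c),1000*R.T@(ctr(120)-c))
plan(p[:2],list(np.arange(117.5,20,-2.5)))
E
```

```text
t: 10.77
eef_pos: [0.5094, 0.2881, 0.1103]
ee_rot: [-3.142, 0.001, 0.29]
force: [-3.7, -1.5, -1.0]
width: 0.0003
gripper_force: 1.2
[0.5094464  0.28811483 0.11033518] [-30.65911157   6.91678072] [-30.33012702   4.21281292]
[np.float64(117.5), np.float64(115.0), np.float64(112.5), np.float64(110.0), np.float64(107.5)] [[1.9, -1.3], [2.8, -0.2], [3.7, 0.8], [4.7, 1.9], [5.1, 4.8]]
[np.float64(105.0), np.float64(102.5), np.float64(100.0), np.float64(97.5), np.float64(95.0)] [[0.3, 3.5], [0.6, 6.9], [1.0, 10.4], [1.4, 13.8], [1.8, 17.1]]
[np.float64(92.5), np.float64(90.0), np.float64(87.5), np.float64(85.0), np.float64(82.5)] [[0.4, 3.3], [0.9, 6.6], [1.4, 9.8], [1.9, 13.0], [2.5, 16.0]]
[np.float64(80.0), np.float64(77.5), np.float64(75.0), np.float64(72.5), np.float64(70.0)] [[0.6, 3.0], [1.2, 5.9], [1.8, 8.8], [2.4, 11.5], [3.2, 13.7]]
[np.float64(67.5), np.float64(65.0), np.float64(62.5), np.float64(60.0), np.float64(57.5)] [[1.4, 0.1], [2.8, 0.2], [4.2, 0.1], [5.6, 0.1], [7.1, -0.1]]
[np.float64(55.0), np.float64(52.5), np.float64(50.0), np.float64(47.5), np.float64(45.0)] [[1.4, -0.2], [2.8, -0.5], [4.2, -0.8], [5.5, -1.2], [6.9, -1.6]]
[np.float64(42.5), np.float64(40.0), np.float64(37.5), np.float64(35.0), np.float64(32.5)] [[1.3, -0.5], [2.6, -1.1], [3.9, -1.7], [5.1, -2.3], [6.4, -3.1]]
[np.float64(30.0), np.float64(27.5), np.float64(25.0), np.float64(22.5)] [[1.2, -0.8], [2.3, -1.6], [3.4, -2.5], [4.5, -3.4]]
```

```bash
python3 -m crank '[{"dx":0.001,"dy":0.001,"dz":0,"twist":0,"grip":-1},{"dx":0.002,"dy":0.002,"dz":0,"twist":0,"grip":-1},{"dx":0.0035,"dy":0.0025,"dz":0,"twist":0,"grip":-1},{"dx":0.0045,"dy":0.0035,"dz":0,"twist":0,"grip":-1},{"dx":0.005,"dy":0.005,"dz":0,"twist":0,"grip":-1}]'
python3 -m crank '[{"dx":0.0005,"dy":0.0035,"dz":0,"twist":0,"grip":-1},{"dx":0.0005,"dy":0.007,"dz":0,"twist":0,"grip":-1},{"dx":0.001,"dy":0.0105,"dz":0,"twist":0,"grip":-1},{"dx":0.0015,"dy":0.014,"dz":0,"twist":0,"grip":-1},{"dx":0.002,"dy":0.017,"dz":0,"twist":0,"grip":-1}]'
python3 -m crank '[{"dx":0.0005,"dy":0.0035,"dz":0,"twist":0,"grip":-1},{"dx":0.001,"dy":0.0065,"dz":0,"twist":0,"grip":-1},{"dx":0.0015,"dy":0.010,"dz":0,"twist":0,"grip":-1},{"dx":0.002,"dy":0.013,"dz":0,"twist":0,"grip":-1},{"dx":0.0025,"dy":0.016,"dz":0,"twist":0,"grip":-1}]'
```

```text
t: 11.18
eef_pos: [0.5148, 0.2929, 0.1106]
ee_rot: [3.142, -0.0, 0.29]
force: [-0.4, -2.0, -1.1]
width: 0.0004
gripper_force: 0.9
t: 11.6
eef_pos: [0.5168, 0.3105, 0.1107]
ee_rot: [-3.141, -0.0, 0.29]
force: [-2.2, -1.1, 0.4]
width: 0.0007
gripper_force: 0.6
t: 12.02
eef_pos: [0.5188, 0.3259, 0.1104]
ee_rot: [3.141, 0.001, 0.29]
force: [-1.8, -1.4, -0.0]
width: 0.0004
gripper_force: 1.0
```

```bash
python3 -m crank '[{"dx":0.0005,"dy":0.003,"dz":0,"twist":0,"grip":-1},{"dx":0.001,"dy":0.006,"dz":0,"twist":0,"grip":-1},{"dx":0.002,"dy":0.009,"dz":0,"twist":0,"grip":-1},{"dx":0.0025,"dy":0.0115,"dz":0,"twist":0,"grip":-1},{"dx":0.003,"dy":0.0135,"dz":0,"twist":0,"grip":-1}]'
python3 -m crank '[{"dx":0.0005,"dy":0.001,"dz":0,"twist":0,"grip":-1},{"dx":0.001,"dy":0.002,"dz":0,"twist":0,"grip":-1},{"dx":0.002,"dy":0.002,"dz":0,"twist":0,"grip":-1},{"dx":0.003,"dy":0.002,"dz":0,"twist":0,"grip":-1},{"dx":0.003,"dy":0.002,"dz":0,"twist":0,"grip":-1}]'
python3 - <<'E'
from path import *
p=arm.get_state()['eef_pos'];print(p,1000*R.T@(p[:2]-c))
for f in(75,70,65,60):print(f,1000*R.T@(ctr(f)-c))
E
```

```text
t: 12.43
eef_pos: [0.5223, 0.3399, 0.1107]
ee_rot: [-3.141, -0.0, 0.29]
force: [-1.4, -0.2, -0.2]
width: 0.0004
gripper_force: 0.6
t: 12.85
eef_pos: [0.5254, 0.3416, 0.1106]
ee_rot: [-3.141, -0.001, 0.29]
force: [-0.9, 0.5, -0.8]
width: 0.0007
gripper_force: 0.5
[0.52536296 0.34164946 0.11061161] [-3.01343162e-02  5.36196581e+01]
75 [-6.54741969 48.50932151]
70 [-3.75381852 52.78026458]
65 [-1.00775456 52.11494049]
60 [ 1.66987298 51.21281292]
```

Force is still light at a wing angle of about 64°. From here I'll use small steps and watch for the stop.

```bash
python3 -m crank '[{"dx":0.0008,"dy":0,"dz":0,"twist":0,"grip":-1},{"dx":0.0016,"dy":0,"dz":0,"twist":0,"grip":-1},{"dx":0.0025,"dy":0,"dz":0,"twist":0,"grip":-1},{"dx":0.0025,"dy":0,"dz":0,"twist":0,"grip":-1},{"dx":0.0025,"dy":0,"dz":0,"twist":0,"grip":-1}]' | grep -E "eef|^force"
python3 -m crank '[{"dx":0.0008,"dy":0,"dz":0,"twist":0,"grip":-1},{"dx":0.0016,"dy":0,"dz":0,"twist":0,"grip":-1},{"dx":0.0025,"dy":0,"dz":0,"twist":0,"grip":-1},{"dx":0.0025,"dy":0,"dz":0,"twist":0,"grip":-1},{"dx":0.0025,"dy":0,"dz":0,"twist":0,"grip":-1}]'| grep -E "eef|^force"
```

```text
eef_pos: [0.5277, 0.3414, 0.1106]
force: [-1.0, 1.5, -0.4]
eef_pos: [0.5302, 0.3413, 0.1106]
force: [-0.4, 0.9, -0.6]
```

```bash
python3 -m crank '[{"dx":0.0008,"dy":-0.0001,"dz":0,"twist":0,"grip":-1},{"dx":0.0016,"dy":-0.0003,"dz":0,"twist":0,"grip":-1},{"dx":0.0025,"dy":-0.0005,"dz":0,"twist":0,"grip":-1},{"dx":0.0025,"dy":-0.0005,"dz":0,"twist":0,"grip":-1},{"dx":0.0025,"dy":-0.0005,"dz":0,"twist":0,"grip":-1}]' | grep -E "eef|^force"
python3 -m crank '[{"dx":0.0008,"dy":-0.0002,"dz":0,"twist":0,"grip":-1},{"dx":0.0016,"dy":-0.0004,"dz":0,"twist":0,"grip":-1},{"dx":0.0025,"dy":-0.0005,"dz":0,"twist":0,"grip":-1},{"dx":0.0025,"dy":-0.0005,"dz":0,"twist":0,"grip":-1},{"dx":0.0025,"dy":-0.0005,"dz":0,"twist":0,"grip":-1}]'| grep -E "eef|^force"
```

```text
eef_pos: [0.5327, 0.3409, 0.1106]
force: [-1.2, 0.8, -0.2]
eef_pos: [0.5352, 0.3403, 0.1106]
force: [-0.8, 0.8, -0.6]
```

Run:
```python
from path import *
p=arm.get_state()['eef_pos'];print(p,1000*R.T@(p[:2]-c))
for f in(55,50,45,40):print(f,1000*R.T@(ctr(f)-c))
```

```text
[0.53518653 0.34031261 0.11058129] [ 8.99494162 49.51629714]
55 [ 4.25868574 50.0807476 ]
50 [ 6.73898129 48.72736023]
45 [ 9.09188309 47.1629509 ]
40 [11.29948413 45.39942573]
```

```bash
python3 -m crank '[{"dx":0.0008,"dy":-0.0004,"dz":0,"twist":0,"grip":-1},{"dx":0.0016,"dy":-0.0007,"dz":0,"twist":0,"grip":-1},{"dx":0.0025,"dy":-0.001,"dz":0,"twist":0,"grip":-1},{"dx":0.0025,"dy":-0.001,"dz":0,"twist":0,"grip":-1},{"dx":0.0025,"dy":-0.001,"dz":0,"twist":0,"grip":-1}]' | grep -E "eef|^force"
python3 -m crank '[{"dx":0.0008,"dy":-0.0004,"dz":0,"twist":0,"grip":-1},{"dx":0.0016,"dy":-0.0007,"dz":0,"twist":0,"grip":-1},{"dx":0.0025,"dy":-0.001,"dz":0,"twist":0,"grip":-1},{"dx":0.0025,"dy":-0.001,"dz":0,"twist":0,"grip":-1},{"dx":0.0025,"dy":-0.001,"dz":0,"twist":0,"grip":-1}]'| grep -E "eef|^force"
python3 -m crank '[{"dx":0.0008,"dy":-0.0005,"dz":0,"twist":0,"grip":-1},{"dx":0.0016,"dy":-0.001,"dz":0,"twist":0,"grip":-1},{"dx":0.0025,"dy":-0.0015,"dz":0,"twist":0,"grip":-1},{"dx":0.0025,"dy":-0.0015,"dz":0,"twist":0,"grip":-1},{"dx":0.0025,"dy":-0.0015,"dz":0,"twist":0,"grip":-1}]'| grep -E "eef|^force"
```

```text
eef_pos: [0.5377, 0.3393, 0.1106]
force: [-0.7, 0.9, 0.6]
eef_pos: [0.5402, 0.3383, 0.1106]
force: [-1.3, 1.5, -1.1]
eef_pos: [0.5427, 0.3368, 0.1106]
force: [-0.5, 1.3, 0.9]
```

Run:
```python
from path import *
p=arm.get_state()['eef_pos'];print(p,1000*R.T@(p[:2]-c))
for f in(35,30,25,20):print(f,1000*R.T@(ctr(f)-c))
```

```text
[0.54271055 0.33678107 0.11060597] [15.18679318 43.97159827]
35 [13.34498324 43.45020618]
30 [15.21281292 41.33012702]
25 [16.88875788 39.05532331]
20 [18.36006315 36.64310769]
```

No stop yet at about 480°, so the estimate was a little low. I'll do a fourth stroke.

```bash
python3 -m crank '[{"dx":-0.006,"dy":0.005,"dz":0,"twist":0,"grip":-1},{"dx":-0.006,"dy":0.005,"dz":0.025,"twist":0,"grip":-1},{"dx":-0.006,"dy":0.005,"dz":0.05,"twist":0,"grip":-1},{"dx":0,"dy":-0.03,"dz":0.05,"twist":0,"grip":-1},{"dx":0.003,"dy":-0.065,"dz":0.05,"twist":0,"grip":-1}]'| grep -E "eef|^force"
python3 -m crank '[{"dx":0.0045,"dy":-0.036,"dz":0,"twist":0,"grip":-1},{"dx":0.0045,"dy":-0.036,"dz":0,"twist":0,"grip":-1},{"dx":0.0045,"dy":-0.036,"dz":-0.025,"twist":0,"grip":-1},{"dx":0.0045,"dy":-0.036,"dz":-0.05,"twist":0,"grip":-1},{"dx":0.0045,"dy":-0.036,"dz":-0.05,"twist":0,"grip":-1}]'| grep -E "eef|^force"
python3 -m crank '[{"dx":-0.002,"dy":0.003,"dz":0,"twist":0,"grip":-1},{"dx":-0.005,"dy":0.006,"dz":0,"twist":0,"grip":-1},{"dx":-0.010,"dy":0.009,"dz":0,"twist":0,"grip":-1},{"dx":-0.0125,"dy":0.0115,"dz":0,"twist":0,"grip":-1},{"dx":-0.0145,"dy":0.013,"dz":0,"twist":0,"grip":-1}]'| grep -E "eef|^force"
python3 - <<'E'
from path import *
p=arm.get_state()['eef_pos'];print(p,1000*R.T@(p[:2]-c))
for f in(215,210,205,200):print(f,1000*R.T@(ctr(f)-c))
plan(p[:2],list(np.arange(202.5,140,-2.5)))
E
```

```text
eef_pos: [0.5462, 0.2731, 0.1622]
force: [0.3, 0.5, -0.5]
eef_pos: [0.5473, 0.2339, 0.1064]
force: [-1.4, -0.5, -1.2]
eef_pos: [0.5354, 0.2495, 0.1117]
force: [0.6, -1.4, 1.3]
[0.53541595 0.24947986 0.11171222] [-16.88705788 -37.55128277]
215 [-13.34498324 -43.45020618]
210 [-15.21281292 -41.33012702]
205 [-16.88875788 -39.05532331]
200 [-18.36006315 -36.64310769]
[np.float64(202.5), np.float64(200.0), np.float64(197.5), np.float64(195.0), np.float64(192.5)] [[-0.6, -0.5], [-1.7, 0.4], [-3.6, 1.2], [-5.7, 1.9], [-7.9, 2.6]]
[np.float64(190.0), np.float64(187.5), np.float64(185.0), np.float64(182.5), np.float64(180.0)] [[-2.1, 0.8], [-4.1, 1.6], [-6.1, 2.4], [-8.0, 3.2], [-9.9, 4.1]]
[np.float64(177.5), np.float64(175.0), np.float64(172.5), np.float64(170.0), np.float64(167.5)] [[-1.8, 0.9], [-3.6, 1.8], [-5.3, 2.8], [-7.0, 3.8], [-8.6, 4.8]]
[np.float64(165.0), np.float64(162.5), np.float64(160.0), np.float64(157.5), np.float64(155.0)] [[-1.5, 1.0], [-2.9, 2.1], [-4.0, 3.2], [-4.2, 4.6], [-4.2, 6.0]]
[np.float64(152.5), np.float64(150.0), np.float64(147.5), np.float64(145.0), np.float64(142.5)] [[0.0, 1.4], [0.1, 2.8], [0.2, 4.2], [0.4, 5.6], [0.7, 7.0]]
```

```bash
python3 -m crank '[{"dx":-0.001,"dy":0.0005,"dz":0,"twist":0,"grip":-1},{"dx":-0.002,"dy":0.001,"dz":0,"twist":0,"grip":-1},{"dx":-0.004,"dy":0.0015,"dz":0,"twist":0,"grip":-1},{"dx":-0.006,"dy":0.002,"dz":0,"twist":0,"grip":-1},{"dx":-0.008,"dy":0.0025,"dz":0,"twist":0,"grip":-1}]'| grep -E "eef|^force"
python3 -m crank '[{"dx":-0.002,"dy":0.001,"dz":0,"twist":0,"grip":-1},{"dx":-0.004,"dy":0.0015,"dz":0,"twist":0,"grip":-1},{"dx":-0.006,"dy":0.0025,"dz":0,"twist":0,"grip":-1},{"dx":-0.008,"dy":0.003,"dz":0,"twist":0,"grip":-1},{"dx":-0.010,"dy":0.004,"dz":0,"twist":0,"grip":-1}]'| grep -E "eef|^force"
```

```text
eef_pos: [0.5275, 0.2515, 0.1106]
force: [1.6, -0.9, 0.6]
eef_pos: [0.5173, 0.2553, 0.1105]
force: [1.3, -1.5, 0.8]
```

```bash
python3 -m crank '[{"dx":-0.002,"dy":0.001,"dz":0,"twist":0,"grip":-1},{"dx":-0.0035,"dy":0.002,"dz":0,"twist":0,"grip":-1},{"dx":-0.0055,"dy":0.003,"dz":0,"twist":0,"grip":-1},{"dx":-0.007,"dy":0.004,"dz":0,"twist":0,"grip":-1},{"dx":-0.0085,"dy":0.005,"dz":0,"twist":0,"grip":-1}]'| grep -E "eef|^force"
```

```text
eef_pos: [0.5089, 0.2604, 0.1105]
force: [1.0, -0.2, -0.4]
```

```bash
python3 -m crank '[{"dx":-0.0015,"dy":0.001,"dz":0,"twist":0,"grip":-1},{"dx":-0.003,"dy":0.002,"dz":0,"twist":0,"grip":-1},{"dx":-0.004,"dy":0.003,"dz":0,"twist":0,"grip":-1},{"dx":-0.004,"dy":0.003,"dz":0,"twist":0,"grip":-1},{"dx":-0.004,"dy":0.003,"dz":0,"twist":0,"grip":-1}]'| grep -E "eef|^force"
python3 - <<'E'
from path import *
import cv2
p=arm.get_state()['eef_pos'];print(p,1000*R.T@(p[:2]-c))
for f in(165,160,155,150):print(f,1000*R.T@(ctr(f)-c))
cv2.imwrite("pics/s5.png",cv2.resize(arm.grab_frame("side")[170:270,280:430,::-1],None,fx=4,fy=4))
E
```

```text
eef_pos: [0.5063, 0.2622, 0.1107]
force: [8.9, -6.8, -2.7]
[0.50630561 0.26219241 0.11070023] [-41.11651186 -17.00975764]
165 [-39.96829302 -17.54741969]
160 [-41.78026458 -14.75381852]
155 [-41.11494049 -12.00775456]
150 [-40.21281292  -9.33012702]
```

View pics/s5.png

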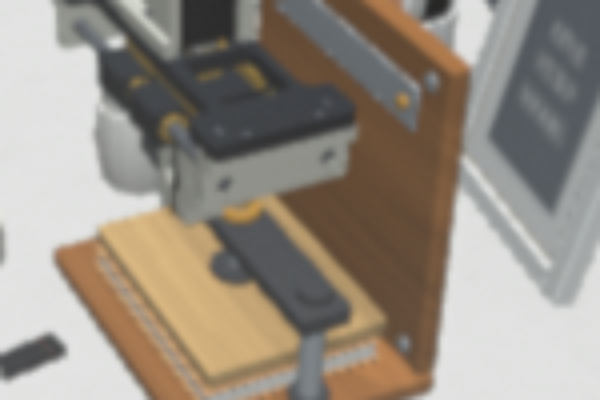

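The picture shows the platen resting flat on the notebook, with the old gap gone. The force jumped from about 1 N to 11 N with the tip held back, so the screw is at its stop. I'll back off, lift clear and check.

```bash
python3 -m crank '[{"dx":0.005,"dy":-0.005,"dz":0,"twist":0,"grip":-1},{"dx":0.008,"dy":-0.012,"dz":0,"twist":0,"grip":-1},{"dx":0.008,"dy":-0.012,"dz":0.03,"twist":0,"grip":-1},{"dx":0.008,"dy":-0.012,"dz":0.065,"twist":0,"grip":-1},{"dx":0.008,"dy":-0.012,"dz":0.1,"twist":0,"grip":-1}]'| grep -E "eef|^force"
python3 -m crank '[{"dx":-0.01,"dy":-0.03,"dz":0.025,"twist":0,"grip":-1},{"dx":-0.02,"dy":-0.06,"dz":0.04,"twist":0,"grip":-1},{"dx":-0.03,"dy":-0.09,"dz":0.05,"twist":0,"grip":-1},{"dx":-0.04,"dy":-0.12,"dz":0.05,"twist":0,"grip":-1},{"dx":-0.05,"dy":-0.15,"dz":0.05,"twist":0,"grip":-1}]'| grep -E "eef|^force"
python3 -m crank '[{"dx":0,"dy":-0.04,"dz":0,"twist":0,"grip":-1},{"dx":0,"dy":-0.08,"dz":0,"twist":0,"grip":-1},{"dx":0,"dy":-0.12,"dz":0,"twist":0,"grip":-1},{"dx":0,"dy":-0.12,"dz":0,"twist":0,"grip":-1},{"dx":0,"dy":-0.12,"dz":0,"twist":0,"grip":-1}]'| grep -E "eef|^force"
python3 - <<'E'
from path import *
import cv2
t=arm.grab_frame("top")[:,:,::-1];s=arm.grab_frame("side")[:,:,::-1]
a=np.clip(cv2.resize(t[130:280,230:400],(400,353))*1.6,0,255).astype(np.uint8)
b=cv2.resize(s[140:290,260:420],(400,353))
cv2.imwrite("pics/s6.png",np.hstack([a,b]))
t0=cv2.imread("pics/top0.png");d=cv2.absdiff(t,t0).max(2)>40;d=d[130:280,230:400]
print("changed px",d.sum(),np.argwhere(d).min(0)+[130,230],np.argwhere(d).max(0)+[130,230])
E
```

```text
eef_pos: [0.5125, 0.2505, 0.2111]
force: [0.6, 0.6, 0.7]
eef_pos: [0.4624, 0.1003, 0.2614]
force: [0.8, -1.3, 0.1]
eef_pos: [0.4626, -0.0206, 0.2607]
force: [-0.7, 0.1, -0.3]
changed px 3502 [139 293] [279 399]
```

View pics/s6.png

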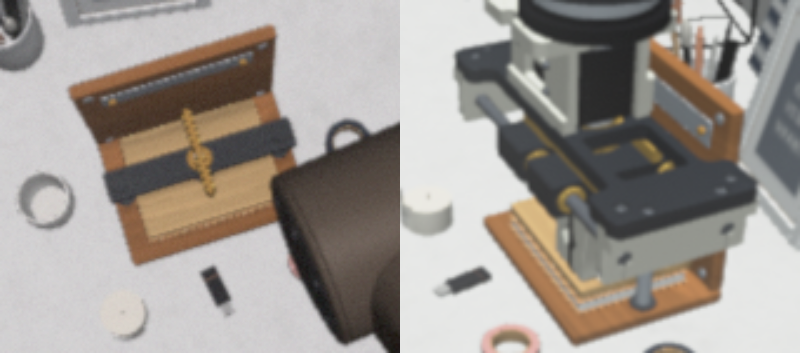

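The top view shows the wings now nearly square to the crossbar, from (187,113) to (210,192) in the crop. That makes about 515° (9.0 rad) turned, which fits the stop. Everything left of column 293, including the press's left side and the bystanders there, matches the first picture, and the hand is clear. Handing in.

```bash
python3 -c "
from station import arm
print(arm.get_state()['t'],arm.job_done())"
```

```text
the job is handed in; nothing more can be done
20.0833 None
```

The thumbscrew has been pushed clockwise about 515° in four strokes until it stopped at about 11 N, and the platen looks flat on the notebook; I saw no sign that the press or the things round it moved, the hand is clear, and the job was handed in at about 20 s.

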